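# Shift the microscope stage through its L gate

## Robot

A 6-joint arm with a two-finger parallel gripper is mounted at the origin on the work surface. World frame = base frame: x ahead of the robot, y to its left, z up, the work surface at z = 0. Lengths are in m, angles in rad, forces in N, time in s.
With the tool pointing down it reaches from about 0.35 to 0.975 m from the base axis. Payload 4.9 kg.
Tool frame: the origin (TCP) lies at the very end of the fingers, on their centre line; the grasp point (between the pads) lies 19 mm behind it (ctrl.grasp_offset is the distance from the TCP to the grasp point, in m); z points along the fingers, y is the line along which they close (so a half turn about z gives the same grasp; the last joint's range is limited). The gripper opens to 85 mm and grips with 20 to 120 N. Pads are 22 mm wide; open, the fingers measure 114 mm over their backs; the gripper's body (76 mm by 85 mm) begins 54 mm behind the grasp point. The pads swing forward as they close: fully open they stand 13 mm farther back than shut.
Start: joints at [1.01, 0.053, 1.613, -0, 1.476, -0.119], TCP at [0.267, 0.565, 0.231] pointing down, gripper open.
Joint ranges: [-3.01, 3.01], [-1.01, 2.22], [0.06, 2.58], [-1.02, 4.17], [0.09, 2.62], [-3.14, 3.14]. Speed limits (rad/s): [2.57, 2.57, 3.14, 3.14, 3.14, 3.14].

## Interface

Orientations are given as a rotation vector (axis times angle).
In Python, from station import ctrl, optics gives the robot as it stands.
- The arm moves only by the shell command python3 -m handwheel 'ROWS' [OPENING] [FORCE]. ROWS is JSON, a list of rows, each an object of numbers: "tx", "ty", "tz": the shift along the tool's x, y, z in mm; "roll": the turn about the tool's z in rad. A call has 1 to 12 rows; each row shifts and turns the commanded pose from where the row before left it, along the tool's axes as they then stand; what a row does not reach is not made up. A row lasts 1/12 s, in which the tool goes at most 41.7 mm and 7.16 degrees, less where a joint would pass 70% of its speed; a pose out of reach is approached as far as the arm can. A call with a gripper value outside its range is refused whole. OPENING is the finger opening in mm, from 0 to 85.4, set as the call begins (- or left out, the last holds). The fingers move at their own pace and stop on an object; FORCE is the grip in N (left out, the last holds). Time passes only in rows, so rows that do not move let the fingers close. It gives the time, the measured TCP pose, the force, the opening and the grip force at its end, in the units of the state.
- ctrl.get_obs(): the state, without advancing time (a new reading comes with each control period).
- optics.get_image(name): name is "scene" or "top" or "wrist"; returns (picture, depth): 384x512x3 uint8, red, green, blue; 384x512 float32, m along the optical axis (not along the pixel's ray), 0 where there is no reading.
- optics.camera_params(name): a dict with "mtx" (3x3 intrinsics, pixels), "k1" (the pictures are not rectified: a ray, as slopes to the right and down, at radius r is drawn at 1 + k1 r^2 times it, then the intrinsics apply), "extrinsics" (4x4, takes a point from camera to world coordinates); the wrist camera has in their place "tool_from_camera" (4x4, takes a point from camera to tool coordinates, whose origin is the TCP and whose axes are the flange's). Camera axes: x right, y down, z forward; pixel columns grow to the right and rows downward; lengths in m; the calibration is good to about 2 mm. A picture is of the moment at which its call begins: read the wrist's pose just before it. camera_params takes no time and is no camera call.
- ctrl.finish_job(): hands the job in; it is judged then, once.
The state is a dict: "t": time; "q": joint angles; "dq": joint speeds; "effort": joint torques, N m; "tool_pos": TCP position; "tool_rot": TCP orientation; "contact_force": force on the tool from outside, world axes, zero at the start; "wrist_torque": the same for the moment, N m; "opening": finger opening in m; "grip_force": force on a finger pad.
Only numpy, scipy, OpenCV 4.12 (cv2) and the standard library are available. Lean on these libraries where they do the work, as an engineer would, in place of code of your own. Each camera call takes 0.05 s, during which the arm holds its last target. There are 200 camera calls.

## Task

Bring the specimen under the microscope by pushing the stage's upright steel knob through the L-shaped slot: push it away from the robot along the long leg to the corner, then sideways along the short leg until it is fully home at the slot's end. Push gently with the fingers, never grip the knob or lift anything; leave the specimen in its seat and everything else where it stands.

Things in the scene. Friction and masses are not known exactly. Their poses are not given: they have to be found in the camera images.
- stage_base: Fixed inspection stage: white base plate 360 (x) x 460 (y) x 20 mm, yaw within 0.35 rad. Origin at the centre of its underside, on the desk. x axis: along the slot's long leg, start to corner, roughly away from the robot; y: along the short leg, corner to end, to the left seen from the robot; z up.
- gate_cover (a point): Centre of the top of the aluminium gate cover, the plate with the slot, fixed on the right half of the stage: 195 mm (x) by 135 mm (y), top 62 mm above the desk. Axes as stage_base.
- microscope (a point): Lower end of the fixed microscope tube, 175 mm above the desk, 230 mm left (y) of the slot's corner. Tube 66 mm across at most; a 28 mm column 400 mm tall stands 105 mm beyond it (x), joined to the tube by an arm 290 mm above the desk. Keep clear.
- slot_start (a point): Centre line of the slot at the near end of its long leg, at the height of the gate cover's top (62 mm). The slot is 16 mm wide. Axes as stage_base.
- slot_corner (a point): Centre of the slot's corner, 100 mm from slot_start along the stage's x, at the height of the cover's top.
- slot_end (a point): Centre of the pin at the slot's closed end, where the knob must finish: 45 mm from slot_corner along the stage's y, at the height of the cover's top.
- knob: The plain steel knob to push: an upright cylinder 30 mm across and 40 mm tall, standing on a 12 mm pin that rides in the slot. Origin at the centre of the knob's underside, 72 mm above the desk (10 mm above the cover), so the knob spans heights 72 to 112 mm; it only slides. The pin must reach the corner (within about 2 mm) before it can go sideways. Axes as stage_base.
- carriage (a joint): How far the carriage, and with it the knob, has moved from slot_start along the stage's x (m): 0 at slot_start, 0.100 at its firm stop at the corner. Starts at 0. Friction about 2 N, plus a little damping (12 N per m/s), no spring: it stays where it is left.
- cross_slide (a joint): How far the knob has moved along the stage's y (m): 0 in the long leg, 0.045 at its firm stop at the slot's end. Friction about 1.5 N, plus a little damping (12 N per m/s), no spring.
- specimen: Black round mounted specimen, 40 mm across, 22 mm tall, about 60 g, loose, standing in a shallow ring on the carriage's round plate. Origin at the centre of its underside, 53 mm above the desk. It rides along with the carriage; leave it alone.
- specimen_seat (a point): Centre of the ring on the carriage in which the specimen stands, 230 mm to the left (stage's y) of the long leg; moves with the carriage along the stage's x. Axes as stage_base.
- weight_large: Bystander: loose steel weight, 38 mm across, 34 mm tall, on the base plate near its front edge. Origin under its centre.
- weight_small: Bystander: loose steel weight, 28 mm across, 28 mm tall, on the base plate near its front edge. Origin under its centre.
- oil_jar: Bystander: loose amber jar with black cap, 40 mm across, 50 mm tall, on the base plate beyond the gate cover. Origin under its centre.
- loupe: Bystander: loose black eye loupe, 40 mm across, 35 mm tall, on the base plate beyond the gate cover. Origin under its centre.
- screwdriver: Bystander: screwdriver lying on the desk to the right of the stage.
- mount_tray: Bystander: grey divided tray, 100 x 140 x 25 mm, on the desk to the right of the stage. Origin under its centre.
- alcohol_bottle: Bystander: white bottle 56 mm across, 130 mm tall, on the desk to the left of the stage. Origin under its centre.

How it is judged:
On the way:
1. the knob has been pushed along the long leg into the corner (value of joint carriage above 0.095 m and value of joint cross_slide below 0.015 m), for 0.1 s.
At the end, for the whole second after the job is handed in: The knob is at the slot's end: carriage past 95 mm of 100 and cross slide past 40 mm of 45; the specimen stands upright in its seat, within 8 mm of its centre (value of joint carriage above 0.095 m and value of joint cross_slide above 0.04 m and horizontal distance between specimen and specimen_seat below 0.008 m and angle between specimen's own z axis and vertical below 0.15 rad); the robot touches nothing.
It fails at once if the specimen is lifted, tipped or knocked out of its seat (z of specimen in the frame of specimen_seat above 0.008 m or horizontal distance between specimen and specimen_seat above 0.01 m or angle between specimen's own z axis and vertical above 0.2 rad).
It fails at once if the knob is gripped or pushed hard (more than 35 N) (contact force between the fingers and knob above 35 N).
It fails at once if a bystander is moved by more than 15 mm (distance of any of weight_large, weight_small, oil_jar, loupe, screwdriver, mount_tray, alcohol_bottle from where it was at the start of the episode above 0.015 m).
It also fails if it takes over 40 s, if anything falls off the work surface, if the arm or the gripper's body presses on something with over 40 N, if the wrist force passes 120 N, or if a joint passes its speed limit or range.

## Working session

There is one attempt and no reset: what is moved stays moved. The work goes in short steps, Python scripts to look and compute and a shell command to move; the robot and the scene stay as the last step left them, time stands still between calls to the robot, and variables do not carry over. Pictures are saved under pics/ and viewed, at most 10 in all, crops included, and the job is handed in when it is done.

```bash
mkdir -p pics; cat > h.py <<'E'
import numpy as np, cv2
from scipy.spatial.transform import Rotation as R
from station import ctrl, optics
def cam(name, obs=None):
    p=optics.camera_params(name)
    if name=="wrist":
        T=np.eye(4);T[:3,:3]=R.from_rotvec(obs["tool_rot"]).as_matrix();T[:3,3]=obs["tool_pos"]
        E=T@np.array(p["tool_from_camera"])
    else: E=np.array(p["extrinsics"])
    return np.array(p["mtx"]),p["k1"],E
def rays(c,px):
    K,k1,E=c
    n=cv2.undistortPoints(np.array(px,float).reshape(-1,1,2),K,np.array([k1,0,0,0.])).reshape(-1,2)
    return E[:3,3],np.c_[n,np.ones(len(n))]@E[:3,:3].T
def plane(c,px,z):
    o,d=rays(c,px); return o+d*((z-o[2])/d[:,2])[:,None]
def deppts(c,dep):
    h,w=dep.shape; v,u=np.mgrid[:h,:w]
    o,d=rays(c,np.c_[u.ravel(),v.ravel()])
    return (o+d*dep.ravel()[:,None]).reshape(h,w,3)
def proj(c,P):
    K,k1,E=c; Q=np.linalg.inv(E); 
    return cv2.projectPoints(np.array(P,float).reshape(-1,3),Q[:3,:3],Q[:3,3],K,np.array([k1,0,0,0.]))[0].reshape(-1,2)
E
python3 - <<'E'
from h import *
o=ctrl.get_obs(); print({k:np.round(v,3) for k,v in o.items()})
for n in ("scene","top"):
    im,d=optics.get_image(n); np.savez(f"{n}0.npz",im=im,d=d)
    cv2.imwrite(f"pics/{n}0.png",im[:,:,::-1]); print(n,np.round(cam(n)[2],3).tolist(),cam(n)[0].tolist(),cam(n)[1])
p=optics.camera_params("wrist");print(p)
E
```

```text
{'t': np.float64(0.0), 'q': array([ 1.01 ,  0.053,  1.614, -0.   ,  1.476, -0.119]), 'dq': array([ 0.   ,  0.   ,  0.001, -0.001, -0.   ,  0.002]), 'effort': array([ 0.0000e+00, -3.9368e+01, -3.7017e+01, -0.0000e+00,  7.0000e-03,
       -0.0000e+00]), 'tool_pos': array([0.267, 0.564, 0.23 ]), 'tool_rot': array([-6.880e-01, -3.065e+00,  3.000e-03]), 'contact_force': array([-0.213, -0.454, -0.818]), 'wrist_torque': array([-0.021, -0.031,  0.067]), 'grip_force': np.float64(0.0), 'opening': np.float64(0.085)}
scene [[0.73, 0.568, -0.38, 1.106], [0.683, -0.612, 0.399, -0.498], [-0.006, -0.551, -0.835, 1.233], [0.0, 0.0, 0.0, 1.0]] [[449.24999046892003, 0.0, 251.94924774170275], [0.0, 449.24999046892003, 194.82424329356067], [0.0, 0.0, 1.0]] -0.1473453645640884
top [[0.026, -0.994, 0.103, 0.461], [-1.0, -0.027, -0.007, 0.022], [0.01, -0.103, -0.995, 1.43], [0.0, 0.0, 0.0, 1.0]] [[419.2095257057771, 0.0, 253.0476157511409], [0.0, 419.2095257057771, 188.28106594391707], [0.0, 0.0, 1.0]] 0.040837376387844196
{'mtx': array([[336.47020769,   0.        , 257.62661666],
       [  0.        , 336.47020769, 193.16746852],
       [  0.        ,   0.        ,   1.        ]]), 'k1': -0.09040980673065602, 'tool_from_camera': array([[ 6.01201622e-04, -9.63733783e-01, -2.66864822e-01,
         6.74283679e-02],
       [ 9.99999129e-01,  2.65744747e-04,  1.29314124e-03,
         2.93603716e-04],
       [-1.17532597e-03, -2.66865367e-01,  9.63733103e-01,
        -1.42275472e-01],
       [ 0.00000000e+00,  0.00000000e+00,  0.00000000e+00,
         1.00000000e+00]])}
```

View pics/top0.png

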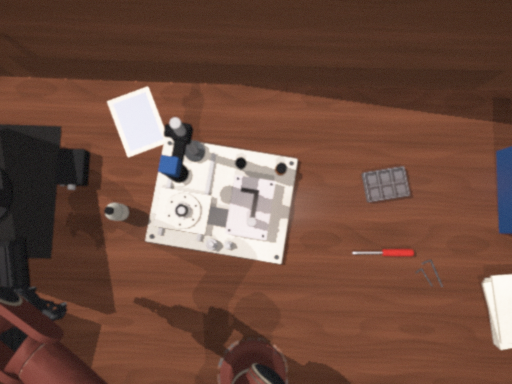

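View pics/scene0.png

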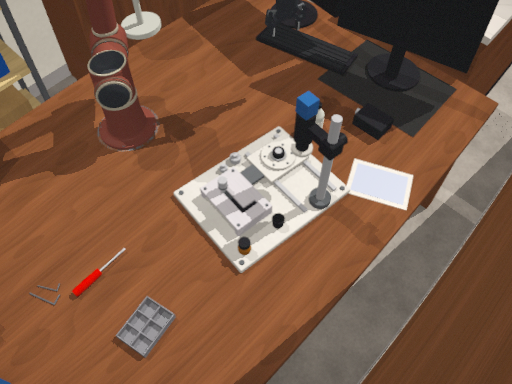

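The top view shows the white stage at about (147–298, 140–262). The L slot runs from (253,222) to (253,190) to (243,190), the specimen is at (181,210) and the microscope is near (172,165). The scene view shows the knob at about (223,185). I'll zoom in on the stage.

```bash
python3 - <<'E'
from h import *
t=np.load("top0.npz")["im"][135:270,200:305]; s=np.load("scene0.npz")["im"][160:270,170:300]
a=cv2.resize(t,None,fx=4,fy=4,interpolation=cv2.INTER_CUBIC); b=cv2.resize(s,None,fx=2.9,fy=2.9,interpolation=cv2.INTER_CUBIC)
o=np.zeros((540,800,3),np.uint8); o[:a.shape[0],:420]=a; o[:b.shape[0],422:422+b.shape[1]]=b[:540,:378]
cv2.imwrite("pics/z0.png",o[:,:,::-1])
# white plate outline
for n in("top",):
    z=np.load(n+"0.npz"); P=deppts(cam(n),z["d"]); 
    roi=P[150:260,150:300]; 
    for r in (190,200,210,218,222,226): print(r,[(c,round(float(P[r,c,2]),3)) for c in range(236,270,3)])
    print(np.round(plane(cam(n),[(297,159),(283,262),(147,240),(162,141)],.02),3))
E
```

```text
190 [(236, 0.06), (239, 0.062), (242, 0.02), (245, 0.023), (248, 0.02), (251, 0.019), (254, 0.026), (257, 0.019), (260, 0.057), (263, 0.065), (266, 0.059), (269, 0.062)]
200 [(236, 0.062), (239, 0.062), (242, 0.058), (245, 0.06), (248, 0.061), (251, 0.067), (254, 0.025), (257, 0.021), (260, 0.059), (263, 0.062), (266, 0.065), (269, 0.065)]
210 [(236, 0.062), (239, 0.065), (242, 0.065), (245, 0.061), (248, 0.058), (251, 0.063), (254, 0.021), (257, 0.064), (260, 0.06), (263, 0.059), (266, 0.06), (269, 0.056)]
218 [(236, 0.063), (239, 0.057), (242, 0.061), (245, 0.065), (248, 0.064), (251, 0.116), (254, 0.114), (257, 0.063), (260, 0.064), (263, 0.063), (266, 0.063), (269, 0.064)]
222 [(236, 0.059), (239, 0.063), (242, 0.065), (245, 0.063), (248, 0.112), (251, 0.109), (254, 0.112), (257, 0.06), (260, 0.064), (263, 0.062), (266, 0.059), (269, 0.028)]
226 [(236, 0.061), (239, 0.059), (242, 0.062), (245, 0.063), (248, 0.062), (251, 0.115), (254, 0.082), (257, 0.06), (260, 0.064), (263, 0.064), (266, 0.064), (269, 0.022)]
[[ 0.711 -0.135  0.02 ]
 [ 0.364 -0.094  0.02 ]
 [ 0.425  0.359  0.02 ]
 [ 0.76   0.326  0.02 ]]
```

View pics/z0.png

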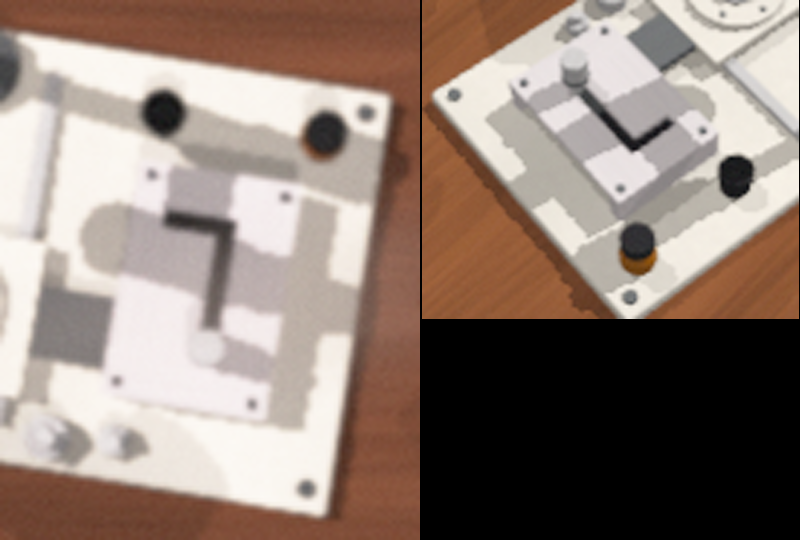

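The crop shows the knob at the slot's near end at about (251,221) in the full top image, the corner at about (257,191) and the slot's end at about (241,189). Next I'll measure these with depth masks in both views.

```bash
python3 - <<'E'
from h import *
o=ctrl.get_obs(); M=R.from_rotvec(o["tool_rot"]).as_matrix(); print("tool axes\n",M.round(3))
res={}
for n,box in (("top",(205,175,275,245)),("scene",(190,165,285,240))):
    z=np.load(n+"0.npz"); c=cam(n); P=deppts(c,z["d"]); x0,y0,x1,y1=box
    zz=P[:,:,2]; m=np.zeros(zz.shape,bool); m[y0:y1,x0:x1]=True
    k=m&(zz>.095)&(zz<.125); v,u=np.nonzero(k); ctr=(u.mean(),v.mean()); res[n]=(c,ctr)
    print(n,"knob px",ctr,len(u),"depth z med",np.median(zz[k]),"ctr@.112",plane(c,[ctr],.112).round(4))
    g=m&(zz>.050)&(zz<.072); g=cv2.morphologyEx(g.astype(np.uint8),cv2.MORPH_CLOSE,np.ones((9,9)))
    cn=max(cv2.findContours(g,cv2.RETR_EXTERNAL,cv2.CHAIN_APPROX_NONE)[0],key=cv2.contourArea)
    W=plane(c,cn.reshape(-1,2),.062)[:,:2]; r=cv2.minAreaRect((W*1000).astype(np.float32)); print("cover rect",r, "z",np.median(zz[m&(zz>.05)&(zz<.072)]))
    if n=="top":
        s=cv2.cvtColor(z["im"],cv2.COLOR_RGB2GRAY); d=m&(s<75); d[:, :236]=0; d[:185]=0; d[:,262:]=0; d[222:]=0
        v,u=np.nonzero(d); S=plane(c,np.c_[u,v],.062); 
        print("slot dark",len(u)); 
        for row in range(186,220,3):
            q=u[v==row]; print(row,(q.min(),q.max()) if len(q) else None,end=" ")
        for col in range(238,260,3):
            q=v[u==col]; print(col,(q.min(),q.max()) if len(q) else None,end=" ")
        print()
        lo=(v>199); Q=S[lo,:2]; l=cv2.fitLine((Q*1000).astype(np.float32),cv2.DIST_L2,0,.01,.01).ravel(); print("long leg",l)
        lo=(u<250)&(v<197); Q=S[lo,:2]; l=cv2.fitLine((Q*1000).astype(np.float32),cv2.DIST_L2,0,.01,.01).ravel(); print("short leg",l, S[lo,1].max())
    # plate
    im=cv2.cvtColor(z["im"],cv2.COLOR_RGB2HSV); 
(c1,p1),(c2,p2)=res["top"],res["scene"]
o1,d1=rays(c1,[p1]);o2,d2=rays(c2,[p2]);d1,d2=d1[0],d2[0]
A=np.c_[d1,-d2];t=np.linalg.lstsq(A,o2-o1,rcond=None)[0];a,b=o1+t[0]*d1,o2+t[1]*d2;print("tri",a.round(4),b.round(4))
E
```

```text
tool axes
 [[-0.904  0.428 -0.001]
 [ 0.428  0.904 -0.002]
 [ 0.    -0.002 -1.   ]]
top knob px (np.float64(251.82857142857142), np.float64(221.61428571428573)) 70 depth z med 0.11212863840705833 ctr@.112 [[0.4924 0.0136 0.112 ]]
cover rect ((541.5938110351562, 19.35254669189453), (134.88111877441406, 194.5074005126953), 82.04523468017578) z 0.06208393577504334
slot dark 47
186 None 189 (np.int64(242), np.int64(248)) 192 (np.int64(251), np.int64(256)) 195 (np.int64(255), np.int64(256)) 198 None 201 None 204 None 207 None 210 None 213 None 216 None 219 None 238 None 241 None 244 (np.int64(189), np.int64(191)) 247 (np.int64(189), np.int64(191)) 250 (np.int64(190), np.int64(191)) 253 (np.int64(190), np.int64(192)) 256 (np.int64(191), np.int64(195)) 259 None Traceback (most recent call last):
  File "<stdin>", line 21, in <module>
cv2.error: OpenCV(4.12.0) /io/opencv/modules/imgproc/src/linefit.cpp:50: error: (-215:Assertion failed) count > 0 in function 'fitLine2D_wods'
```

```bash
python3 - <<'E'
from h import *
res={}
for n,box,pb in (("top",(205,175,275,245),(140,130,305,270)),("scene",(190,165,285,240),(165,120,355,275))):
    z=np.load(n+"0.npz"); c=cam(n); P=deppts(c,z["d"]); x0,y0,x1,y1=box
    zz=P[:,:,2]; m=np.zeros(zz.shape,bool); m[y0:y1,x0:x1]=True
    k=m&(zz>.095)&(zz<.125); v,u=np.nonzero(k); ctr=(u.mean(),v.mean()); res[n]=(c,ctr)
    print(n,"knob px",np.round(ctr,1),len(u),"z",np.median(zz[k]),"@.112",plane(c,[ctr],.112).round(4))
    # plate: everything above desk inside hull
    hsv=cv2.cvtColor(z["im"],cv2.COLOR_RGB2HSV); p=((zz>.012)&(zz<.03)).astype(np.uint8); q=np.zeros_like(p); q[pb[1]:pb[3],pb[0]:pb[2]]=1; p*=q
    p=cv2.morphologyEx(p,cv2.MORPH_OPEN,np.ones((3,3)))
    cn=max(cv2.findContours(p,cv2.RETR_EXTERNAL,cv2.CHAIN_APPROX_NONE)[0],key=cv2.contourArea)
    print("plate",cv2.minAreaRect((plane(c,cn.reshape(-1,2),.02)[:,:2]*1000).astype(np.float32)))
    if n=="top":
        s=m&(zz<.045); s[:, :238]=0; s[:186]=0; s[:,262:]=0; s[217:]=0
        s=cv2.morphologyEx(s.astype(np.uint8),cv2.MORPH_OPEN,np.ones((2,2)))
        S=plane(c,np.argwhere(s)[:,::-1],.062)[:,:2]
        v,u=np.nonzero(s)
        f=lambda Q:cv2.fitLine((Q*1000).astype(np.float32),cv2.DIST_HUBER,0,.01,.01).ravel()
        print("long",f(S[v>197]),"short",f(S[(u<251)&(v<196)]),"end y",S[:,1].max(),"far x",S[:,0].max())
(c1,p1),(c2,p2)=res["top"],res["scene"]
o1,d1=rays(c1,[p1]);o2,d2=rays(c2,[p2]);d1,d2=d1[0],d2[0]
t=np.linalg.lstsq(np.c_[d1,-d2],o2-o1,rcond=None)[0];print("tri",(o1+t[0]*d1).round(4),(o2+t[1]*d2).round(4))
E
```

```text
top knob px [251.8 221.6] 70 z 0.11212863840705833 @.112 [[0.4924 0.0136 0.112 ]]
plate ((567.0149536132812, 115.10743713378906), (460.9061584472656, 359.2010498046875), 82.0199203491211)
long [ 9.8535234e-01 -1.7053097e-01  5.4464545e+02  2.3044453e+00] short [1.3619673e-02 9.9990726e-01 5.9313751e+02 3.4788666e+01] end y 0.04820411487766983 far x 0.5999124812224823
scene knob px [221.5 181. ] 90 z 0.11087822119989044 @.112 [[0.4936 0.0105 0.112 ]]
plate ((567.3133544921875, 114.00848388671875), (459.42718505859375, 362.1374816894531), 82.05262756347656)
tri [0.4925 0.0135 0.1081] [0.4915 0.0122 0.1081]
```

Yaw is about -0.139 rad. The knob is at about (0.4925, 0.0115), and its top triangulates at about 0.108–0.112, as stated. The cover (195×135) and plate (360×460) sizes match too. First I'll turn the tool so its y lies along the stage's y, close the fingers and approach high.

```bash
python3 -m handwheel '[{"roll":-0.1},{"roll":-0.1},{"roll":-0.103},{"tx":-15,"ty":-32},{"tx":-15,"ty":-32},{"tx":-15,"ty":-32},{"tx":-15,"ty":-32},{"tx":-15,"ty":-32},{"tx":-15,"ty":-32},{"tx":-15,"ty":-32},{"tx":-15,"ty":-32}]' 0 20
python3 -m handwheel '[{"tx":-15,"ty":-32},{"tx":-15,"ty":-32},{"tx":-15,"ty":-32},{"tx":-15,"ty":-32},{"tx":-15,"ty":-32},{"tx":-15,"ty":-32},{"tx":-10,"ty":-32},{"tx":-5,"ty":-32},{},{}]'
cat > rel.py <<'E'
from h import *
K=np.array([.4925,.0115]);U=np.array([[.9903,-.1387],[.1387,.9903]])
o=ctrl.get_obs();M=R.from_rotvec(o["tool_rot"]).as_matrix()
print("t",round(float(o["t"]),2),"tcp",o["tool_pos"].round(4),"stage rel knob0 mm",(U@(o["tool_pos"][:2]-K)*1000).round(1),"tool y hdg",np.degrees(np.arctan2(M[1,1],M[0,1])).round(2),"F",o["contact_force"].round(2),"op",o["opening"].round(4))
E
python3 rel.py
```

```text
$[0]: bad value
$[0]: bad value
Traceback (most recent call last):
  File "rel.py", line 4, in <module>
    print("t",round(float(o["t"]),2),"tcp",o["tool_pos"].round(4),"stage rel knob0 mm",(U@(o["tool_pos"][:2]-K)*1000).round(1),"tool y hdg",np.degrees(np.arctan2(M[1,1],M[0,1])).round(2),"F",o["contact_force"].round(2),"op",o["opening"].round(4))
                                                                                                                                                                                                                                ^^^^^^^^^^^^^^^^^^
AttributeError: 'float' object has no attribute 'round'
```

Each row apparently needs all four keys.

```bash
sed -i 's/o\["opening"\].round(4)/round(float(o["opening"]),4)/' rel.py; python3 -m handwheel '[{"tx":0,"ty":0,"tz":0,"roll":-0.1},{"tx":0,"ty":0,"tz":0,"roll":-0.1},{"tx":0,"ty":0,"tz":0,"roll":-0.103}]' 0 20; python3 rel.py
```

```text
t: 0.35
tool_pos: [0.267, 0.5646, 0.2305]
tool_rot: [-0.21, -3.134, 0.002]
contact_force: [-0.6, 0.3, -0.3]
opening: 0.0514
grip_force: 0.0
t 0.35 tcp [0.267  0.5646 0.2305] stage rel knob0 mm [-300.   516.5] tool y hdg 82.33 F [-0.65  0.26 -0.32] op 0.0514
```

```bash
python3 -m handwheel '[{"tx":-15,"ty":-32,"tz":0,"roll":0},{"tx":-15,"ty":-32,"tz":0,"roll":0},{"tx":-15,"ty":-32,"tz":0,"roll":0},{"tx":-15,"ty":-32,"tz":0,"roll":0},{"tx":-15,"ty":-32,"tz":0,"roll":0},{"tx":-15,"ty":-32,"tz":0,"roll":0},{"tx":-15,"ty":-32,"tz":0,"roll":0},{"tx":-15,"ty":-32,"tz":0,"roll":0}]'
python3 -m handwheel '[{"tx":-15,"ty":-32,"tz":0,"roll":0},{"tx":-15,"ty":-32,"tz":0,"roll":0},{"tx":-15,"ty":-32,"tz":0,"roll":0},{"tx":-15,"ty":-32,"tz":0,"roll":0},{"tx":-15,"ty":-32,"tz":0,"roll":0},{"tx":-10,"ty":-32,"tz":0,"roll":0},{"tx":-10,"ty":-32,"tz":0,"roll":0},{"tx":-5,"ty":-32,"tz":0,"roll":0},{"tx":0,"ty":-4,"tz":0,"roll":0},{"tx":0,"ty":0,"tz":0,"roll":0},{"tx":0,"ty":0,"tz":0,"roll":0}]'
python3 rel.py
python3 - <<'E'
from h import *
o=ctrl.get_obs(); im,d=optics.get_image("wrist"); c=cam("wrist",o); P=deppts(c,d); zz=P[:,:,2]
cv2.imwrite("pics/w1.png",im[:,:,::-1]); print(proj(c,[[.4925,.0115,.112],[.5915,-.0024,.062],[.598,.042,.062]]).round(1))
Kp=np.array([.4925,.0115]); k=(zz>.09)&(zz<.125)&(d>0)&(np.hypot(P[:,:,0]-Kp[0],P[:,:,1]-Kp[1])<.05)
v,u=np.nonzero(k); print(len(u),u.mean(),v.mean(),np.median(P[k],axis=0), P[k].min(0),P[k].max(0))
E
```

```text
t: 1.02
tool_pos: [0.3504, 0.2931, 0.2308]
tool_rot: [-0.217, -3.134, 0.001]
contact_force: [0.9, -0.8, 0.2]
opening: 0.0001
grip_force: 0.0
t: 1.93
tool_pos: [0.4135, 0.0238, 0.231]
tool_rot: [-0.219, -3.133, -0.001]
contact_force: [-0.2, 1.0, -1.3]
opening: 0.0002
grip_force: 0.0
t 1.93 tcp [0.4135 0.0238 0.231 ] stage rel knob0 mm [-79.9   1.2] tool y hdg 82.0 F [-0.23  1.05 -1.28] op 0.0002
[[255.5 276.2]
 [255.8 333.6]
 [296.4 333.6]]<stdin>:5: RuntimeWarning: Mean of empty slice.
  ret = ret.dtype.type(ret / rcount)
  return _methods._mean(a, axis=axis, dtype=dtype,
  ret = um.true_divide(
Traceback (most recent call last):
ValueError: zero-size array to reduction operation minimum which has no identity
```

View pics/w1.png

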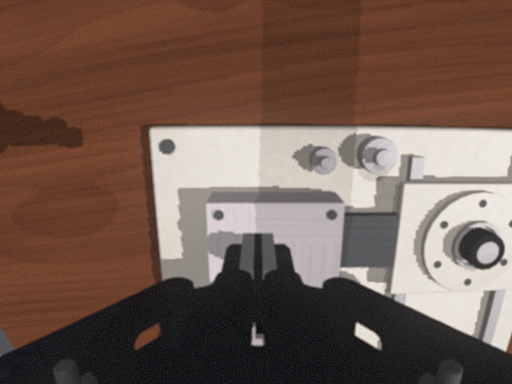

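The wrist view shows closed fingertips around (258,245). The cover's near corners are at (207,203) and (343,203), the weights at (322,158) and (379,153), and the specimen at (481,249). The knob is hidden behind the fingers, but the cover puts the slot line at about column 260, in line with the tool. I'll lower to z of about 0.084 and approach.

```bash
python3 -m handwheel '[{"tx":0,"ty":0,"tz":25,"roll":0},{"tx":0,"ty":-1,"tz":25,"roll":0},{"tx":0,"ty":0,"tz":25,"roll":0},{"tx":0,"ty":0,"tz":25,"roll":0},{"tx":0,"ty":0,"tz":25,"roll":0},{"tx":0,"ty":0,"tz":22,"roll":0},{"tx":-10,"ty":0,"tz":0,"roll":0},{"tx":-10,"ty":0,"tz":0,"roll":0},{"tx":-10,"ty":0,"tz":0,"roll":0},{"tx":-8,"ty":0,"tz":0,"roll":0},{"tx":0,"ty":0,"tz":0,"roll":0},{"tx":0,"ty":0,"tz":0,"roll":0}]'
python3 rel.py
python3 -m handwheel '[{"tx":-2,"ty":0,"tz":0,"roll":0},{"tx":-2,"ty":0,"tz":0,"roll":0},{"tx":-2,"ty":0,"tz":0,"roll":0},{"tx":-2,"ty":0,"tz":0,"roll":0},{"tx":-2,"ty":0,"tz":0,"roll":0},{"tx":-2,"ty":0,"tz":0,"roll":0},{"tx":-2,"ty":0,"tz":0,"roll":0},{"tx":-2,"ty":0,"tz":0,"roll":0},{"tx":-2,"ty":0,"tz":0,"roll":0},{"tx":-2,"ty":0,"tz":0,"roll":0},{"tx":-2,"ty":0,"tz":0,"roll":0},{"tx":-2,"ty":0,"tz":0,"roll":0}]'
python3 rel.py
```

```text
t: 2.98
tool_pos: [0.4513, 0.0181, 0.0843]
tool_rot: [-0.215, -3.134, -0.0]
contact_force: [0.2, -0.7, 0.2]
opening: -0.0003
grip_force: 0.0
t 2.98 tcp [0.4513 0.0181 0.0843] stage rel knob0 mm [-41.8   0.8] tool y hdg 82.14 F [ 0.22 -0.74  0.24] op -0.0003
t: 3.98
tool_pos: [0.475, 0.0139, 0.0842]
tool_rot: [-0.218, -3.134, 0.0]
contact_force: [-2.1, -0.3, 0.7]
opening: -0.0
grip_force: 1.1
t 3.98 tcp [0.475  0.0139 0.0842] stage rel knob0 mm [-17.7  -0.1] tool y hdg 82.05 F [-2.08 -0.3   0.69] op -0.0
```

Contact is felt at about 2 N, so the knob is sliding. I'll continue along the long leg.

```bash
python3 -m handwheel '[{"tx":-4,"ty":0,"tz":0,"roll":0},{"tx":-5,"ty":0,"tz":0,"roll":0},{"tx":-5,"ty":0,"tz":0,"roll":0},{"tx":-5,"ty":0,"tz":0,"roll":0},{"tx":-5,"ty":0,"tz":0,"roll":0},{"tx":-5,"ty":0,"tz":0,"roll":0},{"tx":-5,"ty":0,"tz":0,"roll":0},{"tx":-5,"ty":0,"tz":0,"roll":0},{"tx":-5,"ty":0,"tz":0,"roll":0},{"tx":-5,"ty":0,"tz":0,"roll":0},{"tx":-5,"ty":0,"tz":0,"roll":0},{"tx":-4,"ty":0,"tz":0,"roll":0}]'
python3 rel.py
python3 -m handwheel '[{"tx":-3,"ty":0,"tz":0,"roll":0},{"tx":-3,"ty":0,"tz":0,"roll":0},{"tx":-3,"ty":0,"tz":0,"roll":0},{"tx":-3,"ty":0,"tz":0,"roll":0},{"tx":-3,"ty":0,"tz":0,"roll":0},{"tx":-3,"ty":0,"tz":0,"roll":0},{"tx":-2,"ty":0,"tz":0,"roll":0},{"tx":-2,"ty":0,"tz":0,"roll":0},{"tx":-1,"ty":0,"tz":0,"roll":0},{"tx":0,"ty":0,"tz":0,"roll":0}]'
python3 rel.py
```

```text
t: 4.98
tool_pos: [0.5329, 0.0058, 0.0842]
tool_rot: [-0.218, -3.134, -0.0]
contact_force: [-2.7, 0.6, 0.3]
opening: 0.0004
grip_force: 1.3
t 4.98 tcp [0.5329 0.0058 0.0842] stage rel knob0 mm [40.8 -0. ] tool y hdg 82.04 F [-2.7   0.59  0.29] op 0.0004
t: 5.82
tool_pos: [0.5556, 0.0027, 0.0844]
tool_rot: [0.218, 3.133, -0.0]
contact_force: [-1.0, -0.1, -0.6]
opening: 0.0001
grip_force: 0.5
t 5.82 tcp [0.5556 0.0027 0.0844] stage rel knob0 mm [63.7 -0. ] tool y hdg 82.04 F [-1.04 -0.1  -0.55] op 0.0001
```

```bash

python3 -m handwheel '[{"tx":-1,"ty":0,"tz":0,"roll":0},{"tx":-1,"ty":0,"tz":0,"roll":0},{"tx":-1,"ty":0,"tz":0,"roll":0},{"tx":-1,"ty":0,"tz":0,"roll":0},{"tx":-1,"ty":0,"tz":0,"roll":0},{"tx":-1,"ty":0,"tz":0,"roll":0}]' | grep -E "pos|force"
python3 rel.py
python3 - <<'E'
from h import *
c=cam("top"); im,d=optics.get_image("top"); P=deppts(c,d); zz=P[:,:,2]
cv2.imwrite("pics/t2.png",cv2.resize(im[140:260,150:300],None,fx=4,fy=4)[:,:,::-1])
i2,d2=optics.get_image("scene"); c2=cam("scene"); P2=deppts(c2,d2); z2=P2[:,:,2]
k=(z2>.098)&(z2<.125)&(np.hypot(P2[:,:,0]-.588,P2[:,:,1])<.05); k[:,:]&=True
print(np.median(P2[k],axis=0),k.sum())
cv2.imwrite("pics/s2.png",cv2.resize(i2[140:280,170:330],None,fx=4,fy=4,interpolation=cv2.INTER_CUBIC)[:,:,::-1])
E
```

```text
tool_pos: [0.5613, 0.0019, 0.0844]
contact_force: [-2.4, -0.1, -0.4]
grip_force: 1.1
t 6.32 tcp [0.5613 0.0019 0.0844] stage rel knob0 mm [69.4 -0. ] tool y hdg 82.05 F [-2.36 -0.09 -0.39] op -0.0
[ 0.58306518 -0.00349108  0.11126043] 120
```

View pics/s2.png

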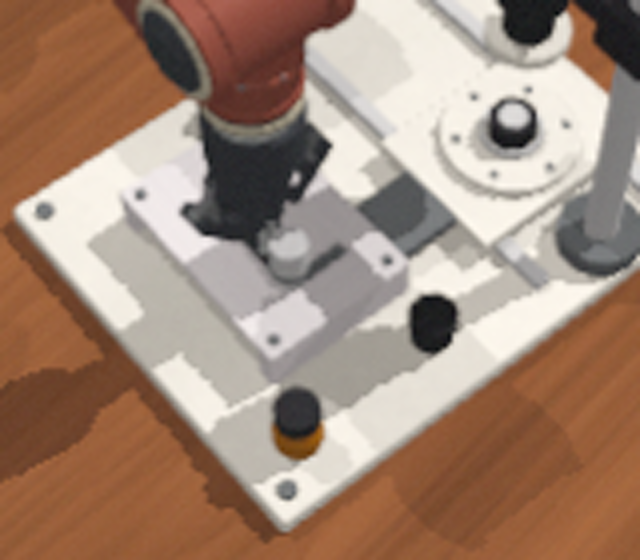

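The scene crop shows the knob at (290,250), just short of the corner, with the fingers behind it. The specimen at (513,122) rides along in its seat. I'll push on in 1 mm rows until the stop is felt.

```bash

python3 -m handwheel '[{"tx":-1,"ty":0,"tz":0,"roll":0},{"tx":-1,"ty":0,"tz":0,"roll":0},{"tx":-1,"ty":0,"tz":0,"roll":0}]' | grep -E "pos|force"
python3 -m handwheel '[{"tx":-1,"ty":0,"tz":0,"roll":0},{"tx":-1,"ty":0,"tz":0,"roll":0}]' | grep -E "pos|force"
```

```text
tool_pos: [0.5642, 0.0015, 0.0844]
contact_force: [-2.4, 0.5, 1.1]
grip_force: 1.8
tool_pos: [0.5644, 0.0014, 0.0843]
contact_force: [-11.4, 0.8, 8.5]
grip_force: 6.2
```

The stop is reached with 11 N on the fingers. I'll hold, back off, and go around to the knob's right side.

```bash

python3 -m handwheel '[{"tx":0,"ty":0,"tz":0,"roll":0},{"tx":0,"ty":0,"tz":0,"roll":0},{"tx":8,"ty":0,"tz":0,"roll":0},{"tx":10,"ty":0,"tz":0,"roll":0},{"tx":0,"ty":-20,"tz":0,"roll":0},{"tx":0,"ty":-20,"tz":0,"roll":0},{"tx":0,"ty":-20,"tz":0,"roll":0},{"tx":0,"ty":0,"tz":0,"roll":0}]' | grep -E "pos|force"; python3 rel.py
python3 -m handwheel '[{"tx":-15,"ty":0,"tz":0,"roll":0},{"tx":-15,"ty":0,"tz":0,"roll":0},{"tx":-14,"ty":0,"tz":0,"roll":0},{"tx":0,"ty":0,"tz":0,"roll":0},{"tx":0,"ty":0,"tz":0,"roll":0}]' | grep -E "pos|force"; python3 rel.py
python3 - <<'E'
from h import *
for n in("top","scene"):
    im,d=optics.get_image(n); c=cam(n);P=deppts(c,d);z=P[:,:,2]
    k=(z>.098)&(z<.125)&(np.hypot(P[:,:,0]-.5915,P[:,:,1]+.0024)<.025)
    if k.any(): v,u=np.nonzero(k); print(n,len(u),plane(c,[(u.mean(),v.mean())],.112).round(4))
    a=im[140:260,150:300] if n=="top" else im[140:260,170:330]
    cv2.imwrite(f"pics/{n}3.png",cv2.resize(a,None,fx=4,fy=4,interpolation=cv2.INTER_CUBIC)[:,:,::-1])
E
```

```text
tool_pos: [0.5398, -0.0581, 0.0848]
contact_force: [-0.7, -0.1, -0.6]
grip_force: 0.0
t 7.5 tcp [ 0.5398 -0.0581  0.0848] stage rel knob0 mm [ 56.5 -62.4] tool y hdg 81.9 F [-0.73 -0.12 -0.6 ] op 0.0004
tool_pos: [0.5837, -0.0614, 0.0844]
contact_force: [-0.4, -0.9, -0.7]
grip_force: 0.0
t 7.92 tcp [ 0.5837 -0.0614  0.0844] stage rel knob0 mm [100.5 -59.5] tool y hdg 82.06 F [-0.42 -0.87 -0.67] op 0.0
top 49 [[0.59   0.0041 0.112 ]]
scene 76 [[ 0.593  -0.0018  0.112 ]]
```

View pics/scene3.png

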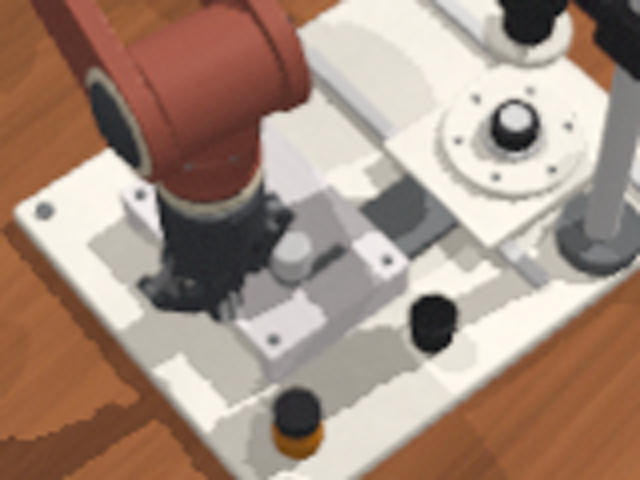

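The scene crop shows the knob at (292,255) in the corner, measured at about (0.593,-0.002), with the fingers to its right. I'll push sideways now.

```bash

python3 -m handwheel '[{"tx":0,"ty":6,"tz":0,"roll":0},{"tx":0,"ty":7,"tz":0,"roll":0},{"tx":0,"ty":6,"tz":0,"roll":0},{"tx":0,"ty":3,"tz":0,"roll":0},{"tx":0,"ty":2,"tz":0,"roll":0},{"tx":0,"ty":2,"tz":0,"roll":0},{"tx":0,"ty":2,"tz":0,"roll":0},{"tx":0,"ty":2,"tz":0,"roll":0},{"tx":0,"ty":2,"tz":0,"roll":0},{"tx":0,"ty":2,"tz":0,"roll":0},{"tx":0,"ty":2,"tz":0,"roll":0},{"tx":0,"ty":2,"tz":0,"roll":0}]' | grep -E "force"; python3 rel.py
python3 -m handwheel '[{"tx":0,"ty":2,"tz":0,"roll":0},{"tx":0,"ty":2,"tz":0,"roll":0},{"tx":0,"ty":2,"tz":0,"roll":0}]' | grep -E "force"; python3 rel.py
```

```text
contact_force: [0.2, -1.6, -0.0]
grip_force: 0.9
t 9.02 tcp [ 0.5888 -0.0243  0.0843] stage rel knob0 mm [100.3 -22.1] tool y hdg 82.05 F [ 0.23 -1.64 -0.  ] op -0.0001
contact_force: [-0.4, -2.7, -0.4]
grip_force: 0.9
t 9.27 tcp [ 0.5896 -0.0183  0.0843] stage rel knob0 mm [100.3 -16.1] tool y hdg 82.04 F [-0.4  -2.66 -0.43] op -0.0001
```

```bash

python3 -m handwheel '[{"tx":0,"ty":3,"tz":0,"roll":0},{"tx":0,"ty":3,"tz":0,"roll":0},{"tx":0,"ty":3,"tz":0,"roll":0},{"tx":0,"ty":3,"tz":0,"roll":0},{"tx":0,"ty":3,"tz":0,"roll":0},{"tx":0,"ty":3,"tz":0,"roll":0},{"tx":0,"ty":3,"tz":0,"roll":0},{"tx":0,"ty":2,"tz":0,"roll":0},{"tx":0,"ty":2,"tz":0,"roll":0},{"tx":0,"ty":1,"tz":0,"roll":0}]' | grep -E "force"; python3 rel.py
python3 -m handwheel '[{"tx":0,"ty":1,"tz":0,"roll":0},{"tx":0,"ty":1,"tz":0,"roll":0}]' | grep -E "force"; python3 rel.py
python3 - <<'E'
from h import *
im,d=optics.get_image("scene"); c=cam("scene");P=deppts(c,d);z=P[:,:,2]
k=(z>.098)&(z<.125)&(np.hypot(P[:,:,0]-.598,P[:,:,1]-.042)<.025)
v,u=np.nonzero(k); print(len(u),plane(c,[(u.mean(),v.mean())],.112).round(4))
E
```

```text
contact_force: [-0.3, -2.0, -0.2]
grip_force: 0.8
t 10.1 tcp [0.5933 0.0079 0.0843] stage rel knob0 mm [100.3  10.4] tool y hdg 82.06 F [-0.34 -1.99 -0.17] op 0.0002
contact_force: [0.4, -1.8, -0.1]
grip_force: 0.8
t 10.27 tcp [0.5935 0.0096 0.0843] stage rel knob0 mm [100.3  12.1] tool y hdg 82.04 F [ 0.44 -1.76 -0.06] op 0.0001
40 [[0.6037 0.0303 0.112 ]]
```

```bash

python3 -m handwheel '[{"tx":0,"ty":1,"tz":0,"roll":0},{"tx":0,"ty":1,"tz":0,"roll":0},{"tx":0,"ty":1,"tz":0,"roll":0}]' | grep -E "contact|pos"
python3 -m handwheel '[{"tx":0,"ty":1,"tz":0,"roll":0},{"tx":0,"ty":1,"tz":0,"roll":0}]' | grep -E "contact|pos"
```

```text
tool_pos: [0.5939, 0.0125, 0.0843]
contact_force: [0.7, -1.3, 0.1]
tool_pos: [0.5942, 0.0145, 0.0843]
contact_force: [0.9, -1.5, 0.1]
```

```bash

python3 -m handwheel '[{"tx":0,"ty":1,"tz":0,"roll":0},{"tx":0,"ty":1,"tz":0,"roll":0}]' | grep -E "contact|pos"
```

```text
tool_pos: [0.5945, 0.0165, 0.0843]
contact_force: [0.8, -0.9, -0.5]
```

```bash

python3 -m handwheel '[{"tx":0,"ty":1,"tz":0,"roll":0},{"tx":0,"ty":1,"tz":0,"roll":0}]' | grep -E "contact|pos"
```

```text
tool_pos: [0.5948, 0.0185, 0.0843]
contact_force: [-0.3, -1.8, 1.0]
```

```bash

python3 -m handwheel '[{"tx":0,"ty":1,"tz":0,"roll":0},{"tx":0,"ty":1,"tz":0,"roll":0}]' | grep -E "contact|pos"
```

```text
tool_pos: [0.595, 0.0197, 0.0843]
contact_force: [-0.6, -7.8, -0.1]
```

The end stop is felt at 7.8 N, at about 22 mm relative, which is where it should be. One more gentle millimetre, then back off, rise and check.

```bash

python3 -m handwheel '[{"tx":0,"ty":0.5,"tz":0,"roll":0},{"tx":0,"ty":0,"tz":0,"roll":0}]' | grep -E "contact|pos"
python3 -m handwheel '[{"tx":0,"ty":-8,"tz":0,"roll":0},{"tx":0,"ty":-15,"tz":0,"roll":0},{"tx":0,"ty":-20,"tz":0,"roll":0},{"tx":0,"ty":-20,"tz":0,"roll":0},{"tx":0,"ty":0,"tz":-20,"roll":0},{"tx":10,"ty":-10,"tz":-25,"roll":0},{"tx":25,"ty":-20,"tz":-25,"roll":0},{"tx":25,"ty":-20,"tz":-20,"roll":0},{"tx":25,"ty":-20,"tz":0,"roll":0},{"tx":25,"ty":-20,"tz":0,"roll":0},{"tx":0,"ty":0,"tz":0,"roll":0},{"tx":0,"ty":0,"tz":0,"roll":0}]' | grep -E "contact|pos"
python3 - <<'E'
from h import *
for n in("top","scene"):
    im,d=optics.get_image(n); c=cam(n);P=deppts(c,d);z=P[:,:,2]
    k=(z>.098)&(z<.125)&(np.hypot(P[:,:,0]-.598,P[:,:,1]-.042)<.025)
    v,u=np.nonzero(k); print(n,len(u),plane(c,[(u.mean(),v.mean())],.112).round(4))
    a=im[140:260,150:300] if n=="top" else im[140:260,170:330]
    cv2.imwrite(f"pics/{n}4.png",cv2.resize(a,None,fx=4,fy=4,interpolation=cv2.INTER_CUBIC)[:,:,::-1])
E
```

```text
tool_pos: [0.5949, 0.0197, 0.0843]
contact_force: [-1.3, -6.9, 1.1]
tool_pos: [0.4643, -0.1158, 0.1745]
contact_force: [-0.1, -0.6, -0.1]
top 68 [[0.5976 0.0442 0.112 ]]
scene 90 [[0.5976 0.0418 0.112 ]]
```

View pics/scene4.png

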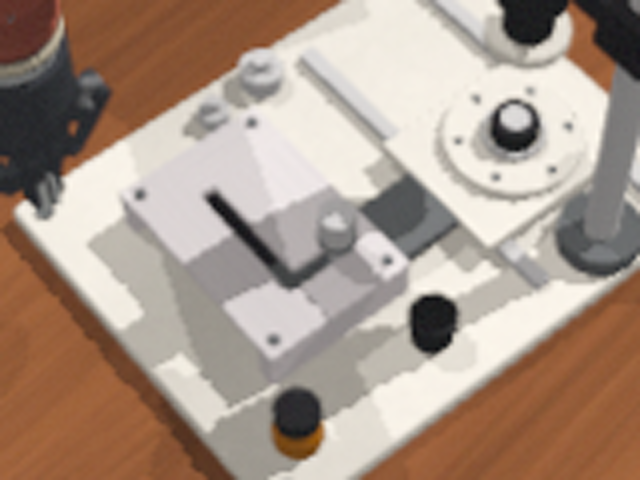

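The picture shows the knob at the slot's end at (337,230), the specimen upright in its seat at (515,125), bystanders in place and the fingers clear. The knob moved 99–100 mm along x and 45 mm along y.

```bash
python3 -c "
from station import ctrl
print(ctrl.finish_job())"
```

```text
the job is handed in; nothing more can be done
None
```

I pushed the knob into the corner and then home to the slot's end (about 99–100 mm along x, 45 mm along y by camera). The highest force reading was about 14 N, the specimen and bystanders looked in place in the last picture, and the job is handed in with the arm clear.

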